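# Park two part carriers on a covered drain rail

### The arm

A 7-joint arm with a two-finger parallel gripper is mounted at the origin on the work surface. World frame = base frame: x ahead of the robot, y to its left, z up, the work surface at z = 0. Lengths are in m, angles in rad, forces in N, time in s.
With the tool pointing down it reaches from about 0.425 to 0.875 m from the base axis. Payload 9.9 kg.
Tool frame: the origin (TCP) lies midway between the tips of the shut fingers; the grasp point (between the pads) lies 19 mm behind it (r.pinch_z is the distance from the TCP to the grasp point, in m); z points along the fingers, y is the line along which they close (so a half turn about z gives the same grasp; the last joint's range is limited). The gripper opens to 85 mm and grips with 20 to 120 N. Pads are 22 mm wide; open, the fingers measure 114 mm over their backs; the gripper's body (76 mm by 85 mm) begins 54 mm behind the grasp point. The pads swing forward as they close: fully open they stand 13 mm farther back than shut.
Start: joints at [-1.217, 0.576, 0.025, 1.437, -0.015, 1.129, -0.057], TCP at [0.286, 0.611, 0.231] pointing down, gripper open.
Joint ranges: [-2.76, 2.76], [-0.34, 2.15], [-1.52, 1.57], [0.19, 2.46], [-1.09, 4.23], [0.17, 1.99], [-2.82, 2.82]. Speed limits (rad/s): [2.22, 2.22, 3.01, 3.01, 3.14, 3.14, 3.14].

### API

Orientations are given as a rotation vector (axis times angle).
In Python, from rig import r gives the robot as it stands.
- The arm moves only by the tool move_arm, never from a script. Its argument "steps" is a list of rows, each an object with "xyz": the shift along the tool's x, y, z in m, a list of three; "turn": the turn about the tool's z in rad. A call has 1 to 20 rows; each row is the pose to reach, as a shift and turn from the pose commanded when the call began, along the tool's axes at that moment; what a row does not reach only later rows make up. A row lasts 1/12 s, in which the tool goes at most 41.7 mm and 7.16 degrees, less where a joint would pass 70% of its speed; a pose out of reach is approached as far as the arm can. A call with a gripper value outside its range is refused whole. "fingers" is the opening, from 0 (shut) to 1 (fully open), set as the call begins (left out, the last holds). The fingers move at their own pace and stop on an object; "grip_force" is the grip in N (left out, the last holds). Time passes only in rows, so rows that repeat a pose let the fingers close. It gives the time, the measured TCP pose, the force, the opening and the grip force at its end, in the units of the state.
- r.read_state(): the state, without advancing time (a new reading comes with each control period).
- r.snapshot(name): name is "side" or "top"; returns a dict with "color" (420x560x3 uint8, red, green, blue), "z_map" (420x560 float32, m along the optical axis (not along the pixel's ray), 0 where there is no reading), "camera_matrix" (3x3 intrinsics, pixels), "R" (3x3) and "t" (3): a world point X has camera coordinates R X + t. Camera axes: x right, y down, z forward; pixel columns grow to the right and rows downward; lengths in m; the calibration is good to about 2 mm. A picture is of the moment at which its call begins.
- r.job_done(): hands the job in; it is judged then, once.
Trained networks look in the newest picture that a camera, given by its name, has taken for a name from the list of things; names that differ only in an ending like _2 or _b are one class to them, and where a whole thing is asked for, a point or a joint stands for the part that bears it (a point fixed in the world has none). Each returns a list of dicts, best first, with "conf" (0 to 1); they miss things now and then, are a little off and sometimes report something else, mostly with a low value. They report only what shows in the picture. A call takes as long as a camera call. They do not tell look-alikes from the thing itself.
- r.spot_in(camera, thing): "bbox" ([left, top, width, height] in pixels, round what is visible of it).
- r.silhouettes(camera, thing): "region" (420x560 bool, what is visible of it) and "bbox" ([left, top, width, height] in pixels, round what is visible of it).
The state is a dict: "t": time; "qpos": joint angles; "joint_velocities": joint speeds; "tau": joint torques, N m; "eef_pos": TCP position; "eef_rot": TCP orientation; "ft_force": force on the tool from outside, world axes, zero at the start; "torque": the same for the moment, N m; "opening": opening from 0.0 (shut) to 1.0 (fully open); "grip_force": force on a finger pad.
Only numpy, scipy, OpenCV 4.12 (cv2) and the standard library are available. Lean on these libraries where they do the work, as an engineer would, in place of code of your own. Each camera call takes 0.05 s, during which the arm holds its last target. There are 200 camera calls.

### The job

The carrier with the round part is hanging in the open loading gap in the middle of the drain rail: keep it on the rail and slide it along under the cover until it hangs centred on the round tag. Then take the carrier with the square part from the bench, hook it onto the rail through the gap and slide it until it hangs centred on the square tag. Let both hang freely and still, and leave everything else on the bench where it is.

Things in the scene. Friction and masses are not known exactly. Their poses are not given: they have to be found in the camera images.
- rail: Drain rail (fixed), mm: flat steel bar on edge along its y, 14 thick, z 174 to 200, between end plates at y = -266 and 266 (232 high, x -30 to 90). Covers: flat plates, x -16 to 70, z 220 to 226, over |y| 55 to 260. Beam behind at x 60 to 72, z 198 to 220. Drip tray below, 10 high, x -45 to 60. Origin on the bench under mid-rail; x away from robot, z up.
- gap (a point): Top of the rail at the middle of the open loading gap (110 mm long, between the covers); axes as the rail's. Hooks go on or off only here; under a cover they can only slide.
- round_carrier: Steel hanger with a round part (foot 78 mm diameter, 8 thick, part 38 high in all), hanging in the gap at the start. 206 high overall. Origin: underside of the foot, below the middle of the hook's slot; x from grip tab to hook, y along the slot, z up. Stem 30 x 8 at x = -16. About 0.28 kg. Hung, its origin is 40 above the bench, axes as the rail's.
- round_grip (a point): Centre of the grip on the round carrier's upright black tab, 50 mm to -x of the slot: tab 24 long (x), 14 thick (y), from 160 to 206 mm above the foot's underside; this point is at 190. Grasp from above, closing along y. A 14 wide arm joins its foot to the hook.
- round_slot (a point): Middle of the ceiling of the round carrier's hook slot, 160 mm above the foot's underside. Slot open downward, 24 mm wide (x), hook 30 wide along y, its 8 thick top at 160 to 168, its 8 thick rear (+x) lip reaching 26 below the ceiling.
- square_carrier: Steel hanger with a square block (foot 74 x 74 mm, 8 thick, block 38 high in all), standing on the bench at the start. 206 high overall. Origin: underside of the foot, below the middle of the hook's slot; x from grip tab to hook, y along the slot, z up. Stem 30 x 8 at x = -16. About 0.28 kg. Hung, its origin is 40 above the bench, axes as the rail's.
- square_grip (a point): Centre of the grip on the square carrier's upright black tab, 50 mm to -x of the slot: tab 24 long (x), 14 thick (y), from 160 to 206 mm above the foot's underside; this point is at 190. Grasp from above, closing along y. A 14 wide arm joins its foot to the hook.
- square_slot (a point): Middle of the ceiling of the square carrier's hook slot, 160 mm above the foot's underside. Slot open downward, 24 mm wide (x), hook 30 wide along y, its 8 thick top at 160 to 168, its 8 thick rear (+x) lip reaching 26 below the ceiling.
- round_tag: Round dark steel tag, 50 diameter, 6 thick, fixed flat on one of the two cover plates, with a 6 wide nib towards -x that marks its middle. Origin at the centre of its underside, 22 mm behind the rail's line; axes as the rail's. The round carrier is right when it has the same y in this frame as the tag.
- square_tag: Square dark steel tag, 50 x 50, 6 thick, fixed flat on the other cover plate, with a 6 wide nib towards -x. Origin at the centre of its underside, 22 mm behind the rail's line; axes as the rail's. The square carrier is right when it has the same y in this frame as the tag.
- parts_bin: Bystander: small open blue plastic bin of turned parts, 90 x 100 x 60 high, origin centre of underside
- flange: Bystander: loose bare aluminium flange, 76 diameter, 35 high, origin centre of underside
- jar: Bystander: closed jar, 68 diameter, 100 high, origin centre of underside
- wrench: Bystander: wrench lying flat, 180 long, origin under its middle, x along it
- bottle: Bystander: white plastic bottle, 66 diameter, 200 high, origin centre of underside
- brush: Bystander: bench brush lying flat, 190 long, origin under its middle, x along it
Things that resemble listed ones, but are neither listed nor needed, are in the scene too. Leave any orange look-alike of the square_carrier alone.

How it is judged:
By the outcome, as a careful person would: the job done as asked, in the order asked, and still so for the second after the job is handed in, with the robot touching nothing.
It also fails if it takes over 64 s, if anything falls off the work surface, if the arm or the gripper's body presses on something with over 40 N, if the wrist force passes 120 N, or if a joint passes its speed limit or range.

## Working session

There is one attempt and no reset: what is moved stays moved. The work goes in short steps, Python scripts to look and compute and a tool call to move; the robot and the scene stay as the last step left them, time stands still between calls to the robot, and variables do not carry over. Pictures are saved under pics/ and viewed, at most 12 in all, crops included, and the job is handed in when it is done.

Besides the shell and the picture viewer there is one more tool, called after "Call:" as name(argument=value, ...), one argument or row to a line, values as JSON. move_arm: Moves the arm, as the interface text tells. Its arguments: {"type":"object","properties":{"steps":{"type":"array"},"fingers":{"type":"number"},"grip_force":{"type":"number"}},"required":["steps"]}

```bash
ls; mkdir -p pics
cat > h.py <<'E'
from rig import r
import numpy as np, cv2
from scipy.spatial.transform import Rotation as Ro
def snap(c,name=None):
    s=r.snapshot(c)
    if name: cv2.imwrite('pics/'+name,s['color'][:,:,::-1])
    return s
def cloud(s):
    z=s['z_map'];K=s['camera_matrix'];v,u=np.indices(z.shape)
    P=np.stack([(u-K[0,2])*z/K[0,0],(v-K[1,2])*z/K[1,1],z],-1)
    W=(P-s['t'])@s['R'];W[z==0]=np.nan
    return W
E
python3 - <<'E'
from h import *
S={c:snap(c,c+'1.png') for c in('side','top')}
im=np.hstack([S['side']['color'],S['top']['color']])
for c in S:
    W=cloud(S[c]);np.save(c+'1.npy',W)
    print(c,(-S[c]['R'].T@S[c]['t']).round(3))
    for n in ['rail','round_carrier','square_carrier','round_tag','square_tag','round_grip','square_grip']:
        for d in r.silhouettes(c,n)[:3]:
            p=W[d['region']];print(n,round(d['conf'],2),np.round(d['bbox']),np.nanmedian(p,0).round(3),np.nanpercentile(p,2,axis=0).round(3),np.nanpercentile(p,98,axis=0).round(3))
print(r.read_state())
E
```

```text
pics
side [ 0.449 -0.813  1.017]
rail 0.81 [314. 120.  83. 206.] [ 0.64  -0.14   0.189] [ 0.587 -0.261  0.001] [0.71  0.276 0.232]
round_carrier 0.71 [314. 174.  36.  68.] [0.616 0.016 0.161] [ 0.57  -0.013  0.005] [0.648 0.22  0.246]
square_carrier 0.98 [196. 142.  33.  64.] [0.283 0.192 0.042] [0.232 0.169 0.001] [0.33  0.238 0.206]
square_carrier 0.93 [186. 330.  39.  68.] [ 0.302 -0.381  0.041] [ 0.255 -0.492 -0.   ] [ 0.354 -0.315  0.24 ]
square_carrier 0.91 [188. 261.  42.  59.] [ 0.304 -0.206  0.049] [ 0.259 -0.241  0.005] [ 0.338 -0.169  0.207]
round_tag 0.89 [337. 216.  27.  16.] [ 0.646 -0.126  0.232] [ 0.615 -0.148  0.226] [ 0.67  -0.097  0.236]
square_tag 0.7 [332. 133.  20.  12.] [0.657 0.188 0.232] [0.632 0.164 0.226] [0.679 0.215 0.236]
round_grip 0.57 [316. 176.  34.  63.] [0.614 0.016 0.182] [ 0.57  -0.011  0.046] [0.647 0.037 0.246]
square_grip 0.97 [236. 277.  50.  70.] [ 0.434 -0.273  0.04 ] [ 0.382 -0.305  0.002] [ 0.478 -0.242  0.206]
square_grip 0.74 [194. 146.  31.  61.] [0.283 0.192 0.042] [0.234 0.169 0.003] [0.33  0.232 0.206]
square_grip 0.68 [179. 330.  4
[... 1366 characters left out ...]
os': array([-1.21678947,  0.57568678,  0.02488005,  1.43711444, -0.01497002,
        1.12898929, -0.05649187]), 'joint_velocities': array([-1.50144081e-03, -6.69248226e-04,  7.93164703e-04,  2.40142386e-04,
        3.39524374e-05, -2.62190746e-04,  1.63194540e-03]), 'tau': array([ 6.43189760e-04, -7.65417552e+01,  2.24854410e+00, -2.86287349e+01,
        1.52907846e-02,  2.80445012e-03,  1.47476970e-05]), 'eef_pos': array([0.28616201, 0.61133971, 0.23129218]), 'eef_rot': array([ 6.82169546e-01,  3.06662531e+00, -2.32790219e-05]), 'ft_force': array([0.07045932, 0.60641838, 0.36827997]), 'torque': array([-0.01036504,  0.05376249,  0.00185699]), 'grip_force': 0.0, 'opening': 0.9959677506209205}
```

```bash
ls pics
```

```text
side1.png
top1.png
```

View pics/side1.png

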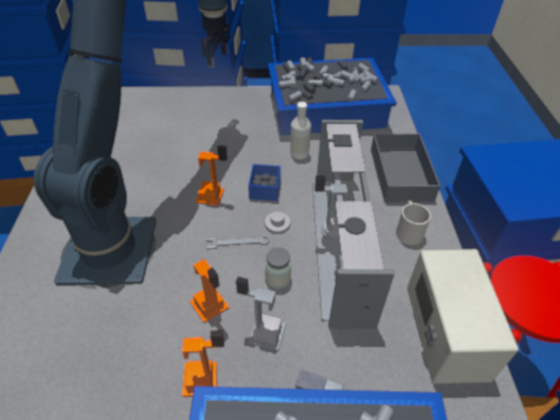

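View pics/top1.png

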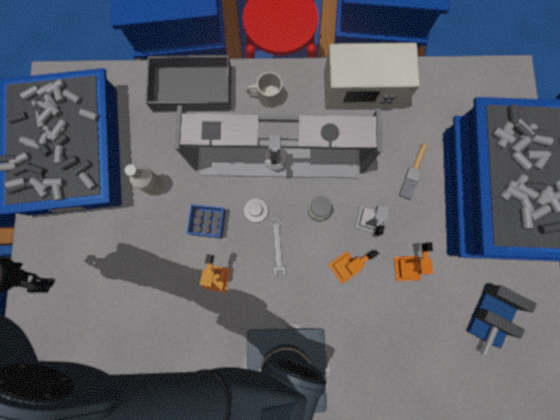

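The grey square carrier stands at side (262,315) / top (373,217). The three orange look-alikes are at x≈0.3. The round carrier hangs at side (328,205) / top (276,150). The round tag is on the −y cover and the square tag on the +y cover.

```bash
cat > m.py <<'E'
from h import *
import sys
def fit(P):
    c,s,a=cv2.minAreaRect((P[:,:2]*1000).astype(np.float32)); return np.round(c,1),np.round(s,1),round(a,2)
for c in ('side','top'):
    s=snap(c);W=cloud(s);C=s['color'].astype(int);L=C.max(-1)
    ok=lambda m:m&np.isfinite(W[...,0])
    X,Y,Z=W[...,0],W[...,1],W[...,2]
    cov=ok((abs(Z-.226)<.004)&(X>.58)&(X<.75)&(abs(Y)<.3)&(L>70))
    print(c,'cover n',cov.sum(),fit(W[cov]),np.median(Z[cov]))
    e=[]  # front edge line: min x in y bins
    for y in np.arange(-.26,.28,.01):
        k=cov&(abs(Y-y)<.006)
        if k.sum()>6:e.append((y,X[k].min(),X[k].max()))
    e=np.array(e)
    if len(e)>5: print(' front',np.polyfit(e[:,0],e[:,1],1).round(4),'back',np.polyfit(e[:,0],e[:,2],1).round(4))
    ys=np.sort(Y[cov]);g=np.diff(ys);i=g.argmax();print(' ycov',ys[[0,i,i+1,-1]].round(4))
    for n,sg in(('round_tag',-1),('square_tag',1)):
        k=ok((Z>.2285)&(Z<.24)&(X>.59)&(X<.72)&(Y*sg>.07)&(Y*sg<.245)&(L<90))
        for d in r.silhouettes(c,n)[:1]: print('  net',d['bbox'],np.nanmean(W[d['region']],0).round(4))
        print(n,k.sum(),fit(W[k]),W[k].mean(0).round(4))
    for n,b,zz in(('rtab',(.53,.62,-.03,.08),.236),('rhook',(.58,.68,-.04,.09),.202),('stab',(.35,.52,-.34,-.2),.196),('shook',(.35,.52,-.34,-.2),.164)):
        k=ok((X>b[0])&(X<b[1])&(Y>b[2])&(Y<b[3])&(abs(Z-zz)<(.013 if 'tab' in n else .01))&((L<60) if 'tab' in n else (L>80)))
        if k.sum()>3:
            print(n,k.sum(),fit(W[k]),W[k].mean(0).round(4),W[k].min(0).round(3),W[k].max(0).round(3))
    k=ok((X>.35)&(X<.52)&(Y>-.34)&(Y<-.2)&(abs(Z-.038)<.005));print('sblock',k.sum(),fit(W[k]))
E
python3 m.py
```

```text
side cover n 3782 (array([655.8,  11. ]), array([545.4, 128.9]), 88.38) 0.22638212296305665
 front [0.0336 0.6131] back [0.0237 0.7007]
 ycov [-0.2631  0.0236  0.0384  0.2851]
  net [337.5, 215.3, 28.2, 17.8] [ 0.645  -0.1257  0.232 ]
round_tag 29 (array([ 635.3, -138.6]), array([12.5, 52.8]), 64.37) [ 0.6356 -0.139   0.2316]
  net [326.8, 132.6, 26.8, 13.7] [0.6542 0.1869 0.2317]
square_tag 26 (array([646.9, 172.3]), array([16.3, 59.8]), 64.49) [0.6497 0.1722 0.2315]
rtab 74 (array([581.5,  20.7]), array([12.9, 19.4]), 83.68) [0.5815 0.0189 0.2376] [0.571 0.014 0.223] [0.591 0.028 0.248]
rhook 327 (array([631.1,  35.9]), array([97.1, 63.8]), 56.55) [0.6257 0.0252 0.2043] [ 0.581 -0.017  0.192] [0.651 0.09  0.212]
stab 76 (array([ 391.7, -257.1]), array([ 8.7, 19.8]), 71.8) [ 0.3923 -0.2584  0.1979] [ 0.382 -0.263  0.183] [ 0.401 -0.251  0.209]
shook 340 (array([ 419.1, -260.6]), array([31.4, 81.3]), 72.57) [ 0.4328 -0.2667  0.1669] [ 0.378 -0.286  0.155] [ 0.46  -0.247  0.174]
sblock 459 (array([ 442.6, -267.9]), array([58. , 56.8]), 73.69)
top cover n 4314 (array([656.5,  12.9]), a
[... 316 characters left out ...]
] [0.6525 0.1916 0.2313]
square_tag 209 (array([653.2, 190.4]), array([48.1, 43.3]), 0.95) [0.6523 0.1894 0.2317]
rtab 50 (array([575.3,  25.4]), array([12.9, 19.8]), 89.53) [0.5736 0.0248 0.242 ] [0.565 0.019 0.225] [0.585 0.032 0.248]
rhook 339 (array([624.5,  15.1]), array([106.1,  46.5]), 89.88) [0.6259 0.0173 0.2031] [ 0.601 -0.038  0.193] [0.648 0.068 0.212]
stab 55 (array([ 387.1, -249.2]), array([11.7, 21.8]), 72.04) [ 0.387  -0.2477  0.2017] [ 0.376 -0.257  0.184] [ 0.398 -0.241  0.209]
shook 199 (array([ 428.5, -262.9]), array([30.4, 56.9]), 73.61) [ 0.4323 -0.2633  0.1672] [ 0.403 -0.283  0.155] [ 0.459 -0.247  0.174]
sblock 172 (array([ 441.3, -261.7]), array([45.9, 55.7]), 75.2)
```

Run:
```python
import cv2,numpy as np
a=cv2.imread('pics/side1.png');b=cv2.imread('pics/top1.png')
p=[cv2.resize(x,(400,300),interpolation=cv2.INTER_CUBIC) for x in (a[165:255,290:410],a[265:355,215:335],b[110:200,220:340],b[180:270,320:440])]
cv2.imwrite('pics/c.png',np.vstack([np.hstack(p[:2]),np.hstack(p[2:])]))
```

```text
(no output)
```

View pics/c.png

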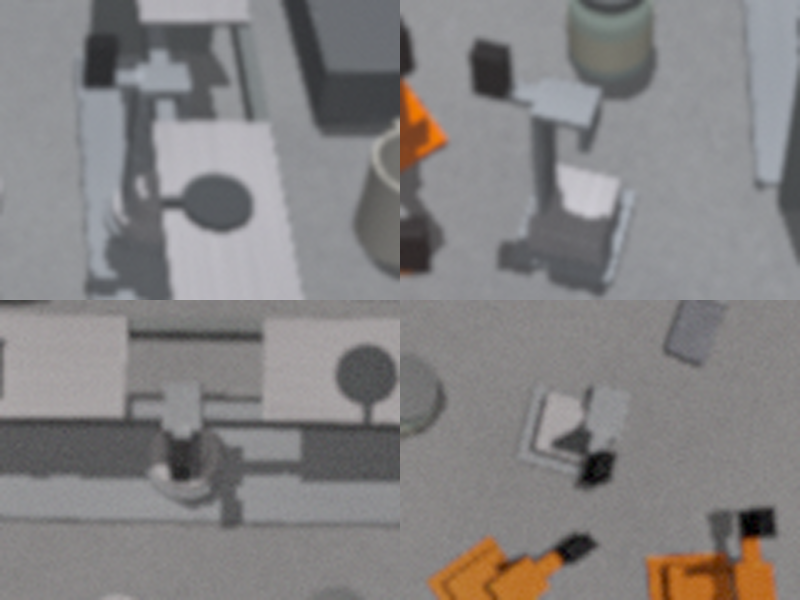

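Crops confirm it: round tab at side crop (100,60), square tab at (490,68). The rail is yawed about −1.6° with its origin near (0.628, 0.012), and the square carrier's yaw is about −17°. I'll move above the round tab.

Call:
move_arm(
  steps=[
    {"xyz": [0, 0, -0.04], "turn": 0},
    {"xyz": [-0.514, -0.409, -0.07], "turn": -0.408},
    {"xyz": [-0.514, -0.409, -0.07], "turn": -0.408},
    {"xyz": [-0.514, -0.409, -0.07], "turn": -0.408},
    {"xyz": [-0.514, -0.409, -0.07], "turn": -0.408},
    {"xyz": [-0.514, -0.409, -0.07], "turn": -0.408},
    {"xyz": [-0.514, -0.409, -0.07], "turn": -0.408},
    {"xyz": [-0.514, -0.409, -0.07], "turn": -0.408},
    {"xyz": [-0.514, -0.409, -0.07], "turn": -0.408},
    {"xyz": [-0.514, -0.409, -0.07], "turn": -0.408},
    {"xyz": [-0.514, -0.409, -0.07], "turn": -0.408},
    {"xyz": [-0.514, -0.409, -0.07], "turn": -0.408},
    {"xyz": [-0.514, -0.409, -0.07], "turn": -0.408},
    {"xyz": [-0.514, -0.409, -0.07], "turn": -0.408},
    {"xyz": [-0.514, -0.409, -0.07], "turn": -0.408},
    {"xyz": [-0.514, -0.409, -0.07], "turn": -0.408},
    {"xyz": [-0.514, -0.409, -0.07], "turn": -0.408},
    {"xyz": [-0.514, -0.409, -0.07], "turn": -0.408},
    {"xyz": [-0.514, -0.409, -0.07], "turn": -0.408},
    {"xyz": [-0.514, -0.409, -0.07], "turn": -0.408},
  ],
  fingers=1,
)

```text
t: 2.77
eef_pos: [0.5781, 0.0236, 0.3012]
eef_rot: [-0.047, -3.141, -0.001]
ft_force: [-0.1, -0.3, -0.4]
opening: 1.0
grip_force: 0.0
```

```bash
cat > g.py <<'E'
from h import *
def axes():
    s=r.read_state();R=Ro.from_rotvec(s['eef_rot']).as_matrix();return s,R
def plan(p,yaw):  # target TCP world, closing-line angle (deg)
    s,R=axes();a=np.degrees(np.arctan2(R[1,1],R[0,1]));d=(yaw-a+90)%180-90
    print('t',round(s['t'],2),'pos',s['eef_pos'].round(4),'yaw',round(a,2),'shift',(R.T@(np.array(p)-s['eef_pos'])).round(4),'turn',round(-np.radians(d),3),'op',round(s['opening'],3),'F',s['ft_force'].round(1),'grip',round(s['grip_force'],1))
    print('axes x',R[:,0].round(3),'y',R[:,1].round(3),'z',R[:,2].round(3))
E
python3 - <<'E'
from g import *
plan([.578,.023,.211],88.4)
snap('side','s2.png')
s=snap('side');W=cloud(s);C=s['color'];print()
E
```

```text
t 2.77 pos [0.5781 0.0236 0.3012] yaw 88.3 shift [ 0.     -0.0007  0.0902] turn -0.002 op 1.0 F [-0.1 -0.3 -0.4] grip 0.0
axes x [-1.    0.03  0.  ] y [0.03  1.    0.001] z [-0.     0.001 -1.   ]
```

View pics/s2.png

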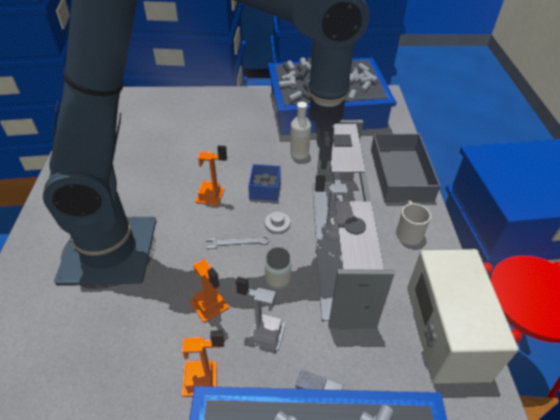

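The gripper is directly over the round tab (side 325,165). I'll descend and close.

Call:
move_arm(
  steps=[
    {"xyz": [0, -0.001, 0.03], "turn": 0},
    {"xyz": [0, -0.001, 0.055], "turn": 0},
    {"xyz": [0, -0.001, 0.075], "turn": 0},
    {"xyz": [0, -0.001, 0.09], "turn": 0},
    {"xyz": [0, -0.001, 0.09], "turn": 0},
    {"xyz": [0, -0.001, 0.09], "turn": 0},
  ],
  fingers=1,
)

```text
t: 3.37
eef_pos: [0.5778, 0.0232, 0.2112]
eef_rot: [-0.044, -3.14, -0.0]
ft_force: [0.2, 0.5, 1.0]
opening: 1.001
grip_force: 0.0
```

Call:
move_arm(
  steps=[
    {"xyz": [0, 0, 0], "turn": 0},
    {"xyz": [0, 0, 0], "turn": 0},
    {"xyz": [0, 0, 0], "turn": 0},
    {"xyz": [0, 0, 0], "turn": 0},
    {"xyz": [0, 0, 0], "turn": 0},
    {"xyz": [0, 0, 0], "turn": 0},
    {"xyz": [0, 0, 0], "turn": 0},
    {"xyz": [0, 0, 0], "turn": 0},
  ],
  fingers=0,
  grip_force=40,
)

```text
t: 4.03
eef_pos: [0.5784, 0.0223, 0.2116]
eef_rot: [0.046, 3.141, 0.001]
ft_force: [-0.6, 1.8, 2.5]
opening: 0.158
grip_force: 40.3
```

```bash
python3 - <<'E'
from g import *
plan([.578,.023,.211],88.4)
E
python3 m.py | grep -v net
```

```text
t 4.03 pos [0.5784 0.0223 0.2116] yaw 88.31 shift [0.0004 0.0007 0.0006] turn -0.002 op 0.158 F [-0.6  1.8  2.5] grip 40.3
axes x [-1.    0.03 -0.  ] y [0.03 1.   0.  ] z [ 0.  0. -1.]
side cover n 3450 (array([653.4,   9.3]), array([541.6, 131.2]), 88.5) 0.22634250013932924
 front [0.1305 0.6261] back [0.0247 0.7006]
 ycov [-0.2629 -0.0302 -0.01    0.2794]
round_tag 16 (array([ 633.4, -138.5]), array([10.5, 49. ]), 56.52) [ 0.6355 -0.1402  0.2316]
square_tag 25 (array([654.7, 178.3]), array([28.6, 39.6]), 32.72) [0.657  0.1772 0.232 ]
rtab 24 (array([578.5,   3.1]), array([9.6, 7. ]), 2.79) [0.5785 0.002  0.2335] [ 0.574 -0.001  0.223] [0.583 0.007 0.243]
rhook 329 (array([631.6,  36.4]), array([93.8, 65.5]), 57.12) [0.6253 0.0242 0.2043] [ 0.581 -0.016  0.193] [0.65  0.09  0.212]
stab 104 (array([ 391.1, -254.8]), array([12.2, 23.1]), 76.19) [ 0.3924 -0.2572  0.1986] [ 0.379 -0.263  0.183] [ 0.403 -0.248  0.209]
shook 325 (array([ 430.3, -264. ]), array([33.4, 58.3]), 74.77) [ 0.4341 -0.2672  0.1672] [ 0.402 -0.286  0.155] [ 0.46  -0.247  0.172]
sblock 460 (array([ 442.8, -267.9]), array([58.1, 56.3]), 72.77)
top cover n 3631 (array([656.4,  12.8]), array([544.7, 119.8]), 88.39) 0.22550798170244812
 front [0.0315 0.6101] back [0.0217 0.6963]
 ycov [-0.2602 -0.0591  0.1031  0.2857]
round_tag 21 (array([ 644. , -124.7]), array([35. , 36.9]), 70.76) [ 0.6434 -0.1283  0.2314]
square_tag 1 (array([616. , 192.6]), array([0., 0.]), 0.0) [0.616  0.1926 0.2294]
stab 51 (array([ 387.1, -248.9]), array([11.6, 21.1]), 78.9) [ 0.3866 -0.2475  0.2018] [ 0.377 -0.256  0.184] [ 0.397 -0.241  0.209]
shook 202 (array([ 429. , -262.9]), array([30.1, 55.3]), 73.18) [ 0.4323 -0.2631  0.1673] [ 0.404 -0.284  0.155] [ 0.458 -0.246  0.173]
sblock 178 (array([ 441.4, -260.9]), array([45.5, 56.5]), 75.46)
```

Gripped (opening ≈13.4 mm, as the tab should be). I'll slide it along −y to the round tag with a 2 mm lift.

Call:
move_arm(
  steps=[
    {"xyz": [0, 0, -0.002], "turn": 0},
    {"xyz": [0, -0.005, -0.002], "turn": 0},
    {"xyz": [0, -0.015, -0.002], "turn": 0},
    {"xyz": [0, -0.03, -0.002], "turn": 0},
    {"xyz": [0, -0.045, -0.002], "turn": 0},
    {"xyz": [0, -0.06, -0.002], "turn": 0},
    {"xyz": [0, -0.075, -0.002], "turn": 0},
    {"xyz": [0, -0.09, -0.002], "turn": 0},
    {"xyz": [0, -0.105, -0.002], "turn": 0},
    {"xyz": [0, -0.12, -0.002], "turn": 0},
    {"xyz": [0, -0.132, -0.002], "turn": 0},
    {"xyz": [0, -0.139, -0.002], "turn": 0},
    {"xyz": [0, -0.143, -0.002], "turn": 0},
    {"xyz": [0, -0.144, -0.002], "turn": 0},
    {"xyz": [0, -0.144, -0.002], "turn": 0},
    {"xyz": [0, -0.144, -0.002], "turn": 0},
  ],
)

```text
t: 5.67
eef_pos: [0.5741, -0.121, 0.2132]
eef_rot: [-0.045, -3.141, -0.001]
ft_force: [0.6, 0.2, -3.4]
opening: 0.159
grip_force: 39.4
```

Run:
```python
from g import *
plan([.574,-.122,.211],88.4)
for c in('side','top'):
    s=snap(c,c+'3.png');W=cloud(s)
    for n in('round_tag','round_carrier','square_tag'):
        for d in r.silhouettes(c,n)[:1]:print(c,n,round(d['conf'],2),d['bbox'],np.nanmean(W[d['region']],0).round(4))
a=cv2.imread('pics/side3.png')[160:310,270:410];cv2.imwrite('pics/side3c.png',cv2.resize(a,(560,600),interpolation=cv2.INTER_CUBIC))
```

```text
t 5.67 pos [ 0.5741 -0.121   0.2132] yaw 88.36 shift [ 0.0001 -0.001   0.0022] turn -0.001 op 0.159 F [ 0.6  0.2 -3.4] grip 39.4
axes x [-1.     0.029  0.   ] y [0.029 1.    0.001] z [-0.     0.001 -1.   ]
side round_tag 0.74 [339.1, 214.6, 27.8, 14.9] [ 0.6466 -0.1244  0.2317]
side round_carrier 0.92 [323.9, 227.9, 18.4, 52.9] [ 0.61   -0.1294  0.1051]
side square_tag 0.54 [234.3, 277.1, 51.9, 74.4] [ 0.4346 -0.2733  0.0831]
top round_carrier 0.4 [313.6, 154.6, 9.6, 16.9] [ 0.6045 -0.1001  0.0727]
top square_tag 0.78 [202.5, 120.0, 17.8, 26.0] [0.6523 0.1904 0.2313]
```

View pics/side3c.png

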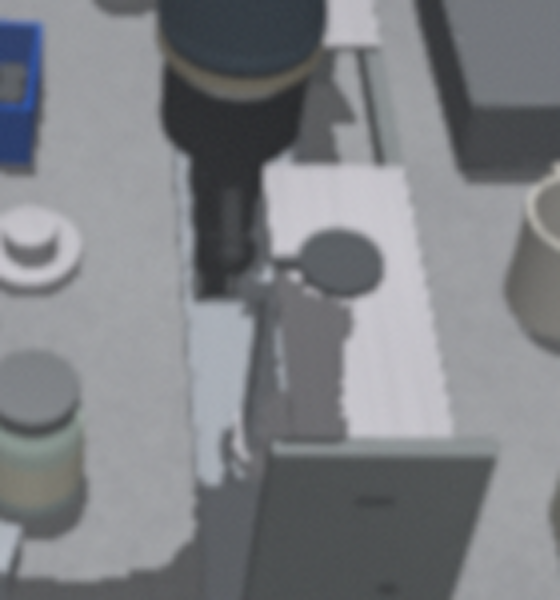

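The carrier is lifted 2 mm and under the round tag. I'll lower it, release, retreat, then check before moving on.

Call:
move_arm(
  steps=[
    {"xyz": [0, -0.001, 0.001], "turn": 0},
    {"xyz": [0, -0.001, 0.002], "turn": 0},
    {"xyz": [0, -0.001, 0.002], "turn": 0},
    {"xyz": [0, -0.001, 0.002], "turn": 0},
  ],
)

```text
t: 6.4
eef_pos: [0.574, -0.1231, 0.2116]
eef_rot: [0.047, 3.141, -0.0]
ft_force: [-2.2, -0.0, 2.6]
opening: 0.159
grip_force: 40.1
```

Call:
move_arm(
  steps=[
    {"xyz": [0, 0, 0], "turn": 0},
    {"xyz": [0, 0, 0], "turn": 0},
    {"xyz": [0, 0, 0], "turn": 0},
    {"xyz": [0, 0, 0], "turn": 0},
    {"xyz": [0, 0, 0], "turn": 0},
    {"xyz": [0, 0, 0], "turn": 0},
  ],
  fingers=1,
)

```text
t: 6.9
eef_pos: [0.5739, -0.1229, 0.2112]
eef_rot: [-0.047, -3.141, 0.0]
ft_force: [0.4, 0.8, 0.1]
opening: 0.98
grip_force: 0.0
```

Call:
move_arm(
  steps=[
    {"xyz": [0, 0, -0.02], "turn": 0},
    {"xyz": [0, 0, -0.05], "turn": 0},
    {"xyz": [0, 0, -0.09], "turn": 0},
    {"xyz": [0.08, 0.03, -0.1], "turn": 0},
    {"xyz": [0.15, 0.06, -0.1], "turn": 0},
    {"xyz": [0.15, 0.06, -0.1], "turn": 0},
    {"xyz": [0.15, 0.06, -0.1], "turn": 0},
    {"xyz": [0.15, 0.06, -0.1], "turn": 0},
  ],
)

```text
t: 7.57
eef_pos: [0.4199, -0.0563, 0.3117]
eef_rot: [-0.044, -3.139, -0.002]
ft_force: [-0.1, 0.9, 0.3]
opening: 0.997
grip_force: 0.0
```

```bash
cat > tag.py <<'E'
from g import *
psi=-.028;ex=np.array([np.cos(psi),np.sin(psi)]);ey=np.array([-np.sin(psi),np.cos(psi)]);O=np.array([.628,.012])
def rail(P): d=P[:,:2]-O; return np.c_[d@ex,d@ey,P[:,2]]
def look(n,sg,nm):
    for c in('side','top'):
        s=snap(c,f'{c}{nm}.png');W=cloud(s);Q=rail(W.reshape(-1,3)).reshape(W.shape);L=s['color'].max(-1)
        # tag disc: dark pixels on cover region, away from shadow -> net mask
        for d in r.silhouettes(c,n+'_tag')[:1]:
            p=Q[d['region']];p=p[(p[:,2]>.2285)&(p[:,2]<.237)];b=p[p[:,0]>0]
            print(c,'tag y mid',((np.percentile(b[:,1],1)+np.percentile(b[:,1],99))/2*1000).round(1),'mean',(b.mean(0)*1000).round(1),len(b))
            y0=b[:,1].mean()
            nib=p[p[:,0]<-.003];print('   nib',(nib.mean(0)*1000).round(1) if len(nib) else 0,len(nib))
        X,Y,Z=Q[...,0],Q[...,1],Q[...,2]
        k=(X<-.03)&(X>-.075)&(abs(Y-y0)<.04)&(Z>.2)&(Z<.26)&(L<60)
        if k.sum()>3:
            q=Q[k];t=q[q[:,2]>.242];print('  tab y range',(np.percentile(q[:,1],[2,98])*1000).round(1),'mean',(q.mean(0)*1000).round(1),'top',(t.mean(0)*1000).round(1) if len(t) else 0,len(t),'x',(np.percentile(q[:,0],[2,98])*1000).round(1))
E
python3 - <<'E'
from tag import *
plan([.389,-.253,.29],73)
look('round',-1,'4')
a=cv2.imread('pics/side4.png')[170:290,290:390];b=cv2.imread('pics/top4.png')[100:190,290:365]
cv2.imwrite('pics/c4.png',np.hstack([cv2.resize(a,(400,480),interpolation=cv2.INTER_CUBIC),cv2.resize(b,(400,480),interpolation=cv2.INTER_CUBIC)]))
E
```

```text
t 7.57 pos [ 0.4199 -0.0563  0.3117] yaw 88.4 shift [ 0.0254 -0.1975  0.0215] turn 0.269 op 0.997 F [-0.1  0.9  0.3] grip 0.0
axes x [-1.     0.028  0.002] y [0.028 1.    0.001] z [-0.002  0.001 -1.   ]
side tag y mid -135.8 mean [  23.2 -136.9  232.3] 274
   nib [  -7.9 -135.8  232.4] 14
  tab y range [-146.  -138.9] mean [ -47.6 -143.7  230.9] top [ -47.2 -142.2  245.1] 25 x [-56.4 -39. ]
top tag y mid -134.1 mean [  24.  -133.7  231.6] 191
   nib 0 0
```

View pics/c4.png

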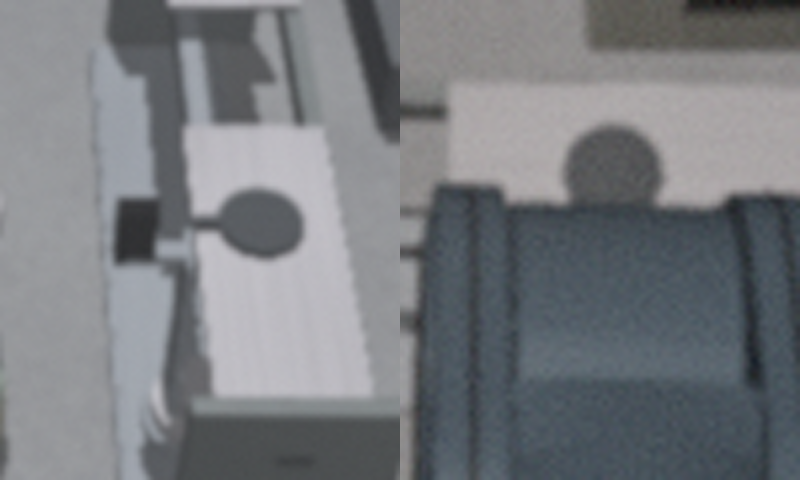

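The round carrier hangs freely at the tag's nib (tab at crop (135,230), nib at (205,222)). The depth readings differ by a few mm, so I'll recheck from a clearer pose above the square tab.

Call:
move_arm(
  steps=[
    {"xyz": [0.025, -0.198, 0.02], "turn": 0.26},
    {"xyz": [0.025, -0.198, 0.02], "turn": 0.26},
    {"xyz": [0.025, -0.198, 0.02], "turn": 0.26},
    {"xyz": [0.025, -0.198, 0.02], "turn": 0.26},
    {"xyz": [0.025, -0.198, 0.02], "turn": 0.26},
    {"xyz": [0.025, -0.198, 0.02], "turn": 0.26},
    {"xyz": [0.025, -0.198, 0.02], "turn": 0.26},
    {"xyz": [0.025, -0.198, 0.02], "turn": 0.26},
    {"xyz": [0.025, -0.198, 0.02], "turn": 0.26},
  ],
)

```text
t: 8.52
eef_pos: [0.3957, -0.2549, 0.291]
eef_rot: [-0.451, -3.109, -0.001]
ft_force: [-0.6, -0.0, -0.8]
opening: 1.0
grip_force: 0.0
```

Run:
```python
from tag import *
plan([.389,-.2535,.171],73.5)
look('round',-1,'5')
a=cv2.imread('pics/side5.png')[170:290,290:390];b=cv2.imread('pics/top5.png')[100:190,290:365]
cv2.imwrite('pics/c5.png',np.hstack([cv2.resize(a,(400,480),interpolation=cv2.INTER_CUBIC),cv2.resize(b,(400,480),interpolation=cv2.INTER_CUBIC)]))
# project expected points for comparison
```

```text
t 8.52 pos [ 0.3957 -0.2549  0.291 ] yaw 73.48 shift [ 0.0068 -0.0006  0.12  ] turn -0.0 op 1.0 F [-0.6 -0.  -0.8] grip 0.0
axes x [-0.959  0.284  0.   ] y [0.284 0.959 0.   ] z [-0.  0. -1.]
side tag y mid -135.0 mean [  24.2 -136.7  232.3] 284
   nib [  -8.4 -135.8  231.5] 16
  tab y range [-146.9 -141.5] mean [ -47.6 -143.8  227.3] top [ -46.5 -144.4  243.5] 7 x [-56.  -38.8]
top tag y mid -134.1 mean [  20.5 -134.2  231.4] 224
   nib [  -9.2 -134.1  232.1] 7
  tab y range [-141.3 -129.4] mean [ -54.6 -134.9  237.1] top [ -52.1 -136.4  245.2] 38 x [-63.1 -41.5]
```

View pics/c5.png

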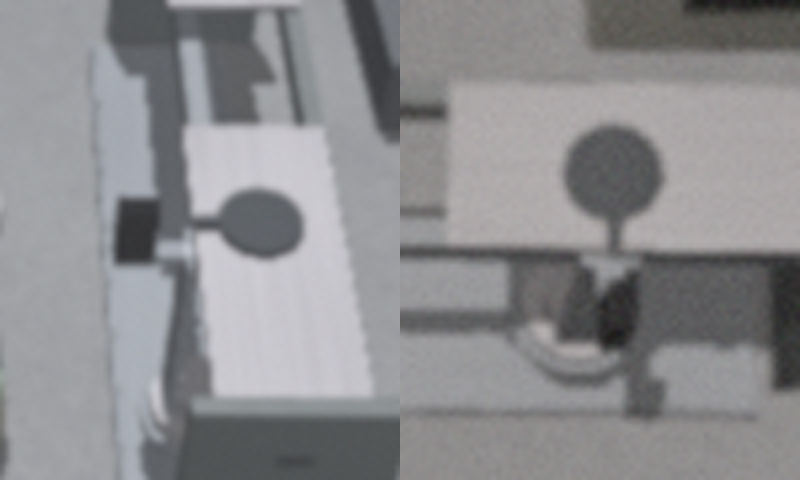

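The top view has the round carrier within about 1–2 mm of the tag (tab column ~617, nib ~613). I'll refine this by fitting projected models to the saved images, including the square tab from the first pictures.

```bash
cat > fit.py <<'E'
from tag import *
from scipy.optimize import minimize
def box(cx,cy,yaw,lx,ly,z0,z1):
    c,s=np.cos(yaw),np.sin(yaw)
    return np.array([[cx+c*a-s*b,cy+s*a+c*b,z] for a in(-lx/2,lx/2) for b in(-ly/2,ly/2) for z in(z0,z1)])
def disc(cx,cy,yaw,d,_,z0,z1):
    t=np.linspace(0,2*np.pi,40);return np.array([[cx+d/2*np.cos(a),cy+d/2*np.sin(a),z] for a in t for z in(z0,z1)])
def proj(s,P):
    p=P@s['R'].T+s['t'];p=p@s['camera_matrix'].T;return p[:,:2]/p[:,2:]
def fit(s,img,mk,dims,x0,thr,free_yaw):
    g=cv2.cvtColor(img,cv2.COLOR_BGR2GRAY).astype(float);U=8
    u0=proj(s,mk(*x0,*dims)).mean(0);x_,y_=(u0-18).astype(int)
    w=cv2.resize(np.clip((thr[1]-g[y_:y_+36,x_:x_+36])/(thr[1]-thr[0]),0,1),None,fx=U,fy=U,interpolation=cv2.INTER_LINEAR)
    def cost(p):
        q=[p[0]/1000,p[1]/1000,p[2]/50 if free_yaw else x0[2]]
        h=cv2.convexHull(((proj(s,mk(*q,*dims))-[x_,y_]+.5)*U).astype(np.float32)).astype(int)
        m=np.zeros(w.shape);cv2.fillConvexPoly(m,h,1);return abs(m-w).sum()/U**2
    best=None
    for dx in(-4,0,4):
        for dy in(-4,0,4):
            q=minimize(cost,[x0[0]*1000+dx,x0[1]*1000+dy,x0[2]*50],method='Nelder-Mead',options=dict(initial_simplex=np.array([[0,0,0],[4,0,0],[0,4,0],[0,0,3]])+[x0[0]*1000+dx,x0[1]*1000+dy,x0[2]*50]))
            if best is None or q.fun<best.fun:best=q
    return best.x[:2]/1000,best.x[2]/50,best.fun
E
python3 - <<'E'
from fit import *
for c in('side','top'):
    s=snap(c);new=cv2.imread(f'pics/{c}5.png');old=cv2.imread(f'pics/{c}1.png')
    R=lambda p:(rail(np.array([[*p,0]]))[0,:2]*1000).round(1)
    for lab,im,mk,dims,x0,thr,fy in (
     ('rtag',new,disc,(.05,0,.226,.232),(.646,-.124,psi),(70,140),0),
     ('stag',old,box,(.05,.05,.226,.232),(.654,.19,psi),(70,140),0),
     ('rtab',new,box,(.024,.014,.2,.246),(.574,-.123,psi),(25,75),0),
     ('rtab0',old,box,(.024,.014,.2,.246),(.578,.0225,psi),(25,75),0),
     ('stab',old,box,(.024,.014,.16,.206),(.389,-.2535,-.288),(25,75),1)):
        p,y,f=fit(s,im,mk,dims,x0,thr,fy);print(c,lab,p.round(4),'rail',R(p),'yaw',round(np.degrees(y),1),round(f,1))
E
```

```text
side rtag [ 0.6468 -0.1243] rail [  22.6 -135.7] yaw -1.7 206.9
side stag [0.6566 0.1903] rail [ 23.6 179. ] yaw -3.6 324.5
side rtab [ 0.5777 -0.1214] rail [ -46.5 -134.8] yaw -0.8 152.3
side rtab0 [0.5829 0.0272] rail [-45.5  14. ] yaw -9.2 108.6
side stab [ 0.392  -0.2524] rail [-228.5 -270.9] yaw 4.9 129.2
top rtag [ 0.6447 -0.1232] rail [  20.5 -134.7] yaw -5.3 167.1
top stag [0.6543 0.191 ] rail [ 21.3 179.6] yaw 0.1 230.4
top rtab [ 0.5741 -0.1229] rail [ -50.1 -136.4] yaw 1.6 61.2
top rtab0 [0.578  0.0244] rail [-50.3  11. ] yaw 0.0 57.6
top stab [ 0.3878 -0.2497] rail [-232.8 -268.3] yaw -18.1 47.5
```

Call:
move_arm(
  steps=[
    {"xyz": [0, 0, 0.03], "turn": 0},
    {"xyz": [0, 0, 0.03], "turn": 0},
    {"xyz": [0, 0, 0.03], "turn": 0},
  ],
)

```text
t: 9.07
eef_pos: [0.3942, -0.255, 0.2609]
eef_rot: [-0.453, -3.106, -0.001]
ft_force: [-1.0, -0.7, 0.1]
opening: 0.999
grip_force: 0.0
```

Run:
```python
from g import *
plan([.389,-.252,.171],73.5);print(r.read_state()['qpos'].round(3))
```

```text
t 9.07 pos [ 0.3942 -0.255   0.2609] yaw 73.41 shift [0.0056 0.0014 0.0899] turn -0.002 op 0.999 F [-1.  -0.7  0.1] grip 0.0
axes x [-0.958  0.286  0.003] y [0.286 0.958 0.   ] z [-0.002  0.001 -1.   ]
[ 0.268  0.249  0.264  1.916 -0.077  0.989  1.848]
```

Call:
move_arm(
  steps=[
    {"xyz": [0.005, 0.001, 0.03], "turn": 0},
    {"xyz": [0.005, 0.001, 0.055], "turn": 0},
    {"xyz": [0.005, 0.001, 0.075], "turn": 0},
    {"xyz": [0.005, 0.001, 0.09], "turn": 0},
    {"xyz": [0.005, 0.001, 0.09], "turn": 0},
    {"xyz": [0.005, 0.001, 0.09], "turn": 0},
    {"xyz": [0.005, 0.001, 0.09], "turn": 0},
  ],
)

```text
t: 9.65
eef_pos: [0.3912, -0.2538, 0.1727]
eef_rot: [0.453, 3.107, -0.001]
ft_force: [0.4, 0.1, 1.4]
opening: 0.999
grip_force: 0.0
```

Call:
move_arm(
  steps=[
    {"xyz": [0, 0, 0], "turn": 0},
    {"xyz": [0, 0, 0], "turn": 0},
    {"xyz": [0, 0, 0], "turn": 0},
    {"xyz": [0, 0, 0], "turn": 0},
    {"xyz": [0, 0, 0], "turn": 0},
    {"xyz": [0, 0, 0], "turn": 0},
    {"xyz": [0, 0, 0], "turn": 0},
    {"xyz": [0, 0, 0], "turn": 0},
  ],
  fingers=0,
  grip_force=80,
)

```text
t: 10.32
eef_pos: [0.3904, -0.253, 0.1714]
eef_rot: [-0.453, -3.109, -0.001]
ft_force: [-1.5, 2.5, 5.5]
opening: 0.155
grip_force: 78.7
```

Run:
```python
from g import *
plan([.389,-.252,.30],73.5)
snap('side','s6.png')
```

```text
t 10.32 pos [ 0.3904 -0.253   0.1714] yaw 73.41 shift [ 0.0016  0.0006 -0.1286] turn -0.002 op 0.155 F [-1.5  2.5  5.5] grip 78.7
axes x [-0.958  0.286  0.   ] y [0.286 0.958 0.   ] z [-0.  0. -1.]
```

View pics/s6.png

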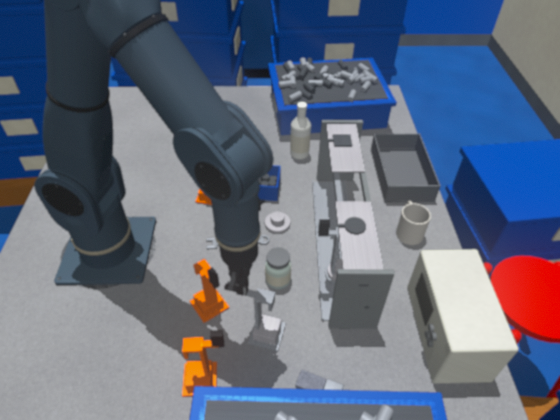

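The square tab is gripped at ≈13 mm (side 237,285). I'll lift, carry it over the jar and stop in front of the gap.

Call:
move_arm(
  steps=[
    {"xyz": [0, 0, -0.01], "turn": 0},
    {"xyz": [0, 0, -0.035], "turn": 0},
    {"xyz": [0, 0, -0.07], "turn": 0},
    {"xyz": [0, 0, -0.105], "turn": 0},
    {"xyz": [0, 0.005, -0.13], "turn": 0},
    {"xyz": [-0.003, 0.02, -0.13], "turn": -0.02},
    {"xyz": [-0.007, 0.045, -0.13], "turn": -0.05},
    {"xyz": [-0.011, 0.07, -0.13], "turn": -0.07},
    {"xyz": [-0.015, 0.1, -0.13], "turn": -0.09},
    {"xyz": [-0.02, 0.13, -0.13], "turn": -0.12},
    {"xyz": [-0.025, 0.16, -0.13], "turn": -0.15},
    {"xyz": [-0.03, 0.19, -0.13], "turn": -0.18},
    {"xyz": [-0.034, 0.22, -0.13], "turn": -0.2},
    {"xyz": [-0.039, 0.25, -0.13], "turn": -0.22},
    {"xyz": [-0.042, 0.272, -0.13], "turn": -0.24},
    {"xyz": [-0.044, 0.285, -0.13], "turn": -0.255},
    {"xyz": [-0.046, 0.291, -0.13], "turn": -0.262},
    {"xyz": [-0.046, 0.293, -0.13], "turn": -0.262},
    {"xyz": [-0.046, 0.293, -0.13], "turn": -0.262},
    {"xyz": [-0.046, 0.293, -0.13], "turn": -0.262},
  ],
)

```text
t: 12.03
eef_pos: [0.5177, 0.0128, 0.3011]
eef_rot: [-0.047, -3.141, 0.001]
ft_force: [0.1, -0.7, -2.7]
opening: 0.152
grip_force: 78.2
```

Run:
```python
from g import *
plan([.518,.015,.265],88.4)
W=cloud(snap('side','s7.png'));s=snap('side')
from tag import rail
Q=rail(W.reshape(-1,3)).reshape(W.shape);L=s['color'].max(-1);X,Y,Z=Q[...,0],Q[...,1],Q[...,2]
k=(X>-.1)&(X<-.02)&(abs(Y)<.05)&(Z>.25)&(Z<.31)&(L>75);p=Q[k]
print(k.sum(),p.min(0),p.max(0))
# hook top plate: points near max z
t=p[(abs(p[:,2]-.298)<.006)];print('hooktop',len(t),t.mean(0).round(4),np.percentile(t,[2,98],axis=0).round(4))
a=s['color'][120:270,230:400,::-1];cv2.imwrite('pics/c7.png',cv2.resize(a,(680,600),interpolation=cv2.INTER_CUBIC))
```

```text
t 12.03 pos [0.5177 0.0128 0.3011] yaw 88.27 shift [-0.0002  0.0023  0.0361] turn -0.002 op 0.152 F [ 0.1 -0.7 -2.7] grip 78.2
axes x [-1.     0.03   0.001] y [ 0.03   1.    -0.001] z [-0.001 -0.001 -1.   ]
293 [-0.09873536 -0.0212351   0.25140388] [-0.04031652  0.01180036  0.30698095]
hooktop 200 [-0.0659 -0.0064  0.2976] [[-0.0957 -0.0191  0.2924]
 [-0.0418  0.0097  0.3005]]
```

View pics/c7.png

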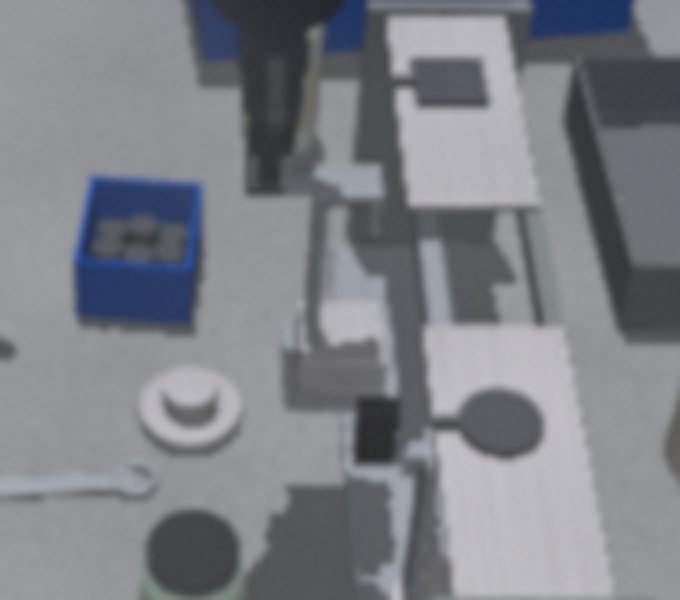

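The square carrier is held upright in front of the gap (crop 350,180 is its hook; the rail at (435,270) is clear). I'll lower it, then advance over the rail.

Call:
move_arm(
  steps=[
    {"xyz": [0, 0.002, 0.01], "turn": 0},
    {"xyz": [0, 0.002, 0.025], "turn": 0},
    {"xyz": [0, 0.002, 0.036], "turn": 0},
    {"xyz": [0, 0.002, 0.036], "turn": 0},
    {"xyz": [-0.01, 0.002, 0.036], "turn": 0},
    {"xyz": [-0.025, 0.002, 0.036], "turn": 0},
    {"xyz": [-0.04, 0.002, 0.036], "turn": 0},
    {"xyz": [-0.053, 0.002, 0.036], "turn": 0},
    {"xyz": [-0.062, 0.002, 0.036], "turn": 0},
    {"xyz": [-0.062, 0.002, 0.036], "turn": 0},
    {"xyz": [-0.062, 0.002, 0.036], "turn": 0},
  ],
)

```text
t: 13.05
eef_pos: [0.5804, 0.0145, 0.2652]
eef_rot: [-0.044, -3.141, 0.0]
ft_force: [-0.7, -0.0, -2.8]
opening: 0.154
grip_force: 78.2
```

Run:
```python
from tag import *
plan([.579,.015,.211],88.4)
for c in ('side','top'):
    s=snap(c);W=cloud(s)
    Q=rail(W.reshape(-1,3)).reshape(W.shape);L=s['color'].max(-1);X,Y,Z=Q[...,0],Q[...,1],Q[...,2]
    t=Q[(X>-.03)&(X<.05)&(abs(Y)<.04)&(abs(Z-.262)<.007)];print(c,'hooktop',len(t),np.percentile(t,[2,50,98],axis=0).round(4).tolist() if len(t) else '')
    a=Q[(X>-.03)&(X<.04)&(abs(Y)<.052)&(abs(Z-.2)<.004)];print('rail top',len(a),np.percentile(a,[5,50,95],axis=0).round(4).tolist() if len(a) else '')
```

```text
t 13.05 pos [0.5804 0.0145 0.2652] yaw 88.39 shift [0.0014 0.0004 0.0542] turn -0.0 op 0.154 F [-0.7 -0.  -2.8] grip 78.2
axes x [-1.     0.028  0.   ] y [ 0.028  1.    -0.   ] z [-0. -0. -1.]
side hooktop 189 [[-0.0276, -0.0157, 0.2564], [-0.0016, -0.0027, 0.2618], [0.0206, 0.014, 0.2652]]
rail top 112 [[-0.0131, -0.0249, 0.1983], [0.0018, 0.0007, 0.2004], [0.0083, 0.0364, 0.2034]]
top hooktop 0 
rail top 0
```

Hook and rail line up within about 1 mm in the same view. I'll lower the carrier onto the rail.

Call:
move_arm(
  steps=[
    {"xyz": [0, 0, 0.008], "turn": 0},
    {"xyz": [0, 0, 0.018], "turn": 0},
    {"xyz": [0, 0, 0.026], "turn": 0},
    {"xyz": [0, 0, 0.033], "turn": 0},
    {"xyz": [0, 0, 0.04], "turn": 0},
    {"xyz": [0, 0, 0.046], "turn": 0},
    {"xyz": [0, 0, 0.05], "turn": 0},
    {"xyz": [0, 0, 0.052], "turn": 0},
    {"xyz": [0, 0, 0.052], "turn": 0},
    {"xyz": [0, 0, 0.052], "turn": 0},
  ],
)

```text
t: 13.98
eef_pos: [0.5804, 0.0146, 0.2134]
eef_rot: [0.044, 3.141, 0.0]
ft_force: [0.5, 0.2, -2.4]
opening: 0.152
grip_force: 78.2
```

Run:
```python
from tag import *
plan([.584,.1945,.211],88.4)
s=snap('side');a=s['color'][140:260,270:400,::-1];cv2.imwrite('pics/c8.png',cv2.resize(a,(650,600),interpolation=cv2.INTER_CUBIC))
```

```text
t 13.98 pos [0.5804 0.0146 0.2134] yaw 88.4 shift [0.0014 0.1799 0.0024] turn 0.0 op 0.152 F [ 0.5  0.2 -2.4] grip 78.2
axes x [-1.     0.028 -0.   ] y [0.028 1.    0.   ] z [ 0.  0. -1.]
```

View pics/c8.png

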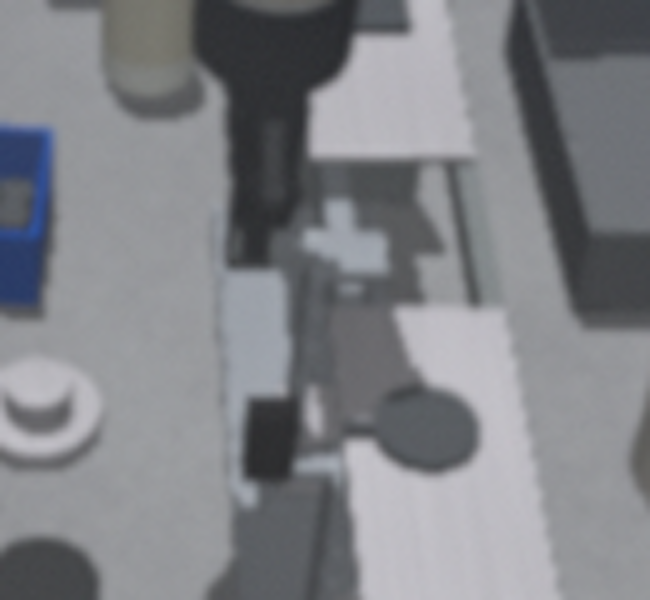

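The hook is over the rail in the gap (crop 345,250), its weight still on the arm. I'll slide it along +y under the cover to the square tag.

Call:
move_arm(
  steps=[
    {"xyz": [0, 0.005, 0], "turn": 0},
    {"xyz": [0, 0.015, 0], "turn": 0},
    {"xyz": [0, 0.03, 0], "turn": 0},
    {"xyz": [0, 0.045, 0], "turn": 0},
    {"xyz": [0, 0.06, 0], "turn": 0},
    {"xyz": [0, 0.075, 0], "turn": 0},
    {"xyz": [0, 0.09, 0], "turn": 0},
    {"xyz": [0, 0.105, 0], "turn": 0},
    {"xyz": [0, 0.12, 0], "turn": 0},
    {"xyz": [0, 0.135, 0], "turn": 0},
    {"xyz": [0, 0.15, 0], "turn": 0},
    {"xyz": [0, 0.163, 0], "turn": 0},
    {"xyz": [0, 0.171, 0], "turn": 0},
    {"xyz": [0, 0.176, 0], "turn": 0},
    {"xyz": [0, 0.177, 0], "turn": 0},
    {"xyz": [0, 0.177, 0], "turn": 0},
    {"xyz": [0, 0.177, 0], "turn": 0},
  ],
)

```text
t: 15.45
eef_pos: [0.5853, 0.1905, 0.2133]
eef_rot: [-0.046, -3.141, 0.001]
ft_force: [0.3, -0.7, -2.2]
opening: 0.154
grip_force: 78.2
```

Run:
```python
from tag import *
plan([.585,.1918,.2108],88.4)
```

```text
t 15.45 pos [0.5853 0.1905 0.2133] yaw 88.34 shift [0.0003 0.0013 0.0025] turn -0.001 op 0.154 F [ 0.3 -0.7 -2.2] grip 78.2
axes x [-1.     0.029  0.   ] y [ 0.029  1.    -0.001] z [-0.    -0.001 -1.   ]
```

Call:
move_arm(
  steps=[
    {"xyz": [0, 0.001, 0.001], "turn": 0},
    {"xyz": [0, 0.001, 0.002], "turn": 0},
    {"xyz": [0, 0.001, 0.0025], "turn": 0},
    {"xyz": [0, 0.001, 0.0025], "turn": 0},
    {"xyz": [0, 0.001, 0.0025], "turn": 0},
  ],
)

```text
t: 15.87
eef_pos: [0.5853, 0.192, 0.2113]
eef_rot: [0.045, 3.141, -0.0]
ft_force: [-3.4, -1.1, 4.0]
opening: 0.151
grip_force: 79.2
```

Call:
move_arm(
  steps=[
    {"xyz": [0, 0, 0], "turn": 0},
    {"xyz": [0, 0, 0], "turn": 0},
    {"xyz": [0, 0, 0], "turn": 0},
    {"xyz": [0, 0, 0], "turn": 0},
    {"xyz": [0, 0, 0], "turn": 0},
    {"xyz": [0, 0, 0], "turn": 0},
  ],
  fingers=1,
)

```text
t: 16.37
eef_pos: [0.5852, 0.1927, 0.2107]
eef_rot: [-0.044, -3.141, -0.0]
ft_force: [-0.2, 0.1, 0.4]
opening: 0.978
grip_force: 0.0
```

Call:
move_arm(
  steps=[
    {"xyz": [0, 0, -0.02], "turn": 0},
    {"xyz": [0, 0, -0.05], "turn": 0},
    {"xyz": [0, 0, -0.09], "turn": 0},
    {"xyz": [0.04, 0.01, -0.12], "turn": 0},
    {"xyz": [0.08, 0.04, -0.13], "turn": 0},
    {"xyz": [0.12, 0.08, -0.13], "turn": 0},
    {"xyz": [0.15, 0.11, -0.13], "turn": 0},
    {"xyz": [0.17, 0.14, -0.13], "turn": 0},
    {"xyz": [0.19, 0.17, -0.13], "turn": 0},
    {"xyz": [0.21, 0.21, -0.13], "turn": 0},
    {"xyz": [0.23, 0.25, -0.13], "turn": 0},
    {"xyz": [0.23, 0.25, -0.13], "turn": 0},
    {"xyz": [0.23, 0.25, -0.13], "turn": 0},
  ],
)

```text
t: 17.45
eef_pos: [0.3572, 0.4549, 0.3402]
eef_rot: [-0.029, -3.139, -0.004]
ft_force: [-0.1, -0.4, -0.7]
opening: 0.997
grip_force: 0.0
```

```bash
python3 - <<'E'
from fit import *
plan([.585,.1918,.2108],88.4)
crops=[]
for c in('side','top'):
    s=snap(c,c+'9.png');im=cv2.imread(f'pics/{c}9.png')
    R=lambda p:(rail(np.array([[*p,0]]))[0,:2]*1000).round(1)
    for lab,mk,dims,x0,thr in (
     ('rtag',disc,(.05,0,.226,.232),(.646,-.124,psi),(70,140)),('stag',box,(.05,.05,.226,.232),(.654,.19,psi),(70,140)),
     ('rtab',box,(.024,.014,.2,.246),(.574,-.123,psi),(25,75)),('stab',box,(.024,.014,.2,.246),(.585,.1918,psi),(25,75))):
        p,y,f=fit(s,im,mk,dims,x0,thr,0);print(c,lab,'rail',R(p),round(f,1))
    a=im[115:255,290:400] if c=='side' else im[95:195,170:390]
    crops.append(cv2.resize(a,(330,420) if c=='side' else (470,214),interpolation=cv2.INTER_CUBIC))
crops[1]=cv2.copyMakeBorder(crops[1],0,206,0,0,cv2.BORDER_CONSTANT)
cv2.imwrite('pics/c9.png',np.hstack(crops))
E
python3 - <<'E'
import sys;sys.path.insert(0,'.')
from tag import *
look('square',1,'10')
E
```

```text
t 17.45 pos [0.3572 0.4549 0.3402] yaw 88.93 shift [-0.233  -0.2591  0.1281] turn 0.009 op 0.997 F [-0.1 -0.4 -0.7] grip 0.0
axes x [-1.     0.019  0.003] y [0.019 1.    0.002] z [-0.003  0.002 -1.   ]
side rtag rail [  23.  -135.7] 185.8
side stag rail [ 23.6 179. ] 292.8
side rtab rail [ -45.9 -133.2] 134.9
side stab rail [-45.  188.4] 127.9
top rtag rail [  20.5 -134.3] 159.6
top stag rail [ 21.7 179.6] 214.7
top rtab rail [ -49.2 -136.4] 63.2
top stab rail [-50.1 177.8] 132.5
side tag y mid 177.1 mean [ 24.7 176.2 232.3] 218
   nib [ -5.7 176.8 231.2] 7
  tab y range [168.  176.5] mean [-47.9 172.  229.3] top [-47.8 172.8 246.2] 20 x [-56.8 -38.6]
top tag y mid 180.3 mean [ 23.5 180.7 231.5] 297
   nib [ -6.5 177.8 230.9] 23
  tab y range [171.7 183.3] mean [-54.8 175.5 233.9] top [-53.4 176.9 245. ] 24 x [-63.4 -42.3]
```

View pics/c9.png

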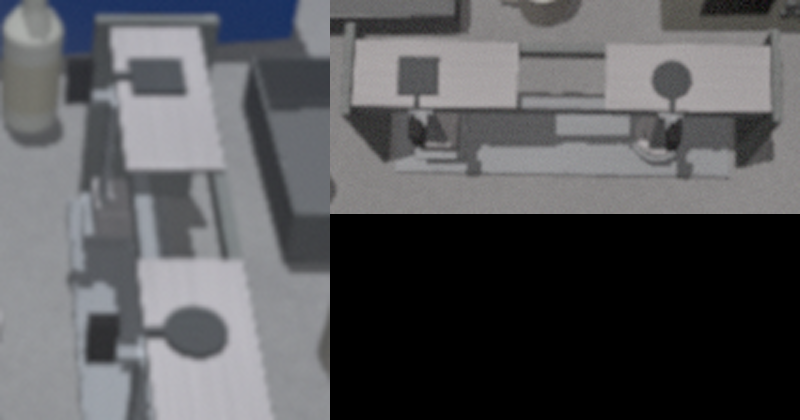

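Both carriers hang freely at their tags (top crop: square tab 417 under nib 417, round tab 668 under nib 671), about 1–2 mm off at most. The arm is clear, so I'll hand in.

```bash
python3 -c "
from rig import r
print(r.job_done())"
```

```text
the job is handed in; nothing more can be done
None
```

The job is handed in: the round carrier, then the square one, was slid along the rail and hangs free at its tag, each measured within about 2 mm of centre, with the arm clear at about 18 s; no verdict came back.

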